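# Seat the slotted knob on the banding wheel's keyed spindle

### The job

The sculptor's banding wheel has lost its hand knob: fetch the wooden knob whose hole is a long slot (not the one with the round hole; leave that where it lies). First set it level on the nose of the spindle with its slot clearly across the key, so that it rests on top of the key; then turn it with light pressure until the slot finds the key and it drops fully home on the boss, and let go.

Things in the scene. Friction and masses are not known exactly. Their poses are not given: they have to be found in the camera images.
- banding_wheel: Fixed sculptor's banding wheel: grey base 275 x 96 x 18 mm; near the robot a round boss (62 mm across, flat top 45 mm above the bench) with the steel spindle on it; an aluminium disc (132 mm across, top at 42 mm) centred 138 mm along +x. Origin: on the spindle's axis at bench level; x runs along the spindle's key towards the disc, z up.
- spindle_seat (a point): On the spindle's axis at the boss top. The spindle is fixed and does not turn: a round nose 12 mm thick, 50 mm high, the last 9 mm tapering to 4 mm; and through it an upright flat key, 34 mm long (along the wheel's x), 10 mm thick, rising 26 mm from this point. A knob resting across the key has its underside 26 mm above this point; fully home, at this point.
- slot_knob: Loose beech bar knob lying flat, 66 (x) x 38 (y) x 28 mm plus a round lobe at each end (86 mm overall), 0.12 kg. Its hole, right through, is a slot 46 mm long (x) and 20 mm wide: passes over the key within about 15 degrees, either way round; else only the nose enters. Its start is 25 degrees or more off the key. Origin: centre of the underside; x along the bar, z up. Grip across the 38 mm sides.
- round_knob: Loose beech bar knob lying flat, 66 (x) x 38 (y) x 28 mm plus a round lobe at each end (86 mm overall), 0.12 kg. Its hole, right through, is round, 20 mm across: it cannot pass the key. Not wanted. Origin: centre of the underside; x along the bar, z up. Grip across the 38 mm sides.
Things that resemble listed ones, but are neither listed nor needed, are in the scene too. Leave any red look-alike of the slot_knob alone.

How it is judged:
By the outcome, as a careful person would: the job done as asked, in the order asked, and still so for the second after the job is handed in, with the robot touching nothing.
It also fails if it takes over 48 s, if anything falls off the work surface, if the arm or the gripper's body presses on something with over 40 N, if the wrist force passes 120 N, or if a joint passes its speed limit or range.

### The arm

A 7-joint arm with a two-finger parallel gripper is mounted at the origin on a cart in front of the work surface, level with it; the furniture and walls round the work are solid. World frame = base frame: x ahead of the robot, y to its left, z up, the work surface at z = 0. Lengths are in mm, angles in rad, forces in N, time in s.
With the tool pointing down it reaches from about 350 to 900 mm from the base axis. Payload 19.9 kg.
Tool frame: the origin (TCP) lies midway between the tips of the shut fingers; the grasp point (between the pads) lies 19 mm behind it; z points along the fingers, y is the line along which they close (so a half turn about z gives the same grasp; the last joint's range is limited). The gripper opens to 85 mm and grips with 20 to 120 N. Pads are 22 mm wide; open, the fingers measure 114 mm over their backs; the gripper's body (76 mm by 85 mm) begins 54 mm behind the grasp point. The pads swing forward as they close: fully open they stand 13 mm farther back than shut.
Start: joints at [-1.248, 0.417, -0.01, 1.614, 0.005, 1.111, -0.053], TCP at [222.381, 584.079, 231.26] pointing down, gripper open.
Joint ranges: [-2.81, 2.81], [-0.39, 2.02], [-1.27, 1.25], [0.06, 2.57], [-1.19, 4.33], [0.19, 2], [-2.82, 2.82]. Speed limits (rad/s): [1.89, 1.89, 2.39, 2.39, 3.01, 3.01, 3.01].

### API

Orientations are given as a unit quaternion [x, y, z, w].
In Python, from plant import arm, snapshot, order, look_for gives the robot as it stands. The module is installed in compiled form; this text tells all that it offers.
- The arm moves only by the tool jog_arm, never from a script. Its argument "deltas" is a list of rows, each a list of 7 numbers: the shift along the tool's x, y, z scaled (see below), then the turn, a rotation vector about the tool's x, y, z scaled (see below), then the closure, from 0 (fully open) to 1 (shut). In form: [[tx, ty, tz, ax, ay, az, hand], ...]. A call has 1 to 5 rows; each row is the pose to reach, as a shift and turn from the pose commanded when the call began, along the tool's axes at that moment, turning the shorter way round; what a row does not reach only later rows make up. The controller multiplies each number of a shift by 0.15 m and each number of a turn by 180 degrees. A row lasts 1/12 s, in which the tool goes at most 41.7 mm and 7.16 degrees, less where a joint would pass 70% of its speed; a pose out of reach is approached as far as the arm can. A call with a number of a shift or a turn outside -1 to 1 is refused whole. A call with a gripper value outside its range is refused whole. The fingers move at their own pace and stop on an object; "newtons" is the grip in N (left out, the last holds). Time passes only in rows, so rows that repeat a pose let the fingers close. It gives the time, the measured TCP pose, the force, the opening and the grip force at its end, in the units of the state.
- arm.observe(): the state, without advancing time (a new reading comes with each control period).
- snapshot(name): name is "side" or "top"; returns a dict with "img" (400x640x3 uint8, red, green, blue), "K" (3x3 intrinsics, pixels), "dist" ([k1, k2, p1, p2, k3] as OpenCV has them; the pictures are not rectified), "world_to_cam" (4x4, takes a point from world to camera coordinates). Camera axes: x right, y down, z forward; pixel columns grow to the right and rows downward; lengths in mm; the calibration is good to about 2 mm. A picture is of the moment at which its call begins. There is no depth.
- order.finish_job(): hands the job in; it is judged then, once.
Trained networks look in a picture, given as the dict that the camera call returned (one of the last four; its "shot" number tells which), for a name from the list of things; names that differ only in an ending like _2 or _b are one class to them, and where a whole thing is asked for, a point or a joint stands for the part that bears it (a point fixed in the world has none). Each returns a list of dicts, best first, with "p" (0 to 1); they miss things now and then, are a little off and sometimes report something else, mostly with a low value. They report only what shows in the picture. A call takes as long as a camera call. They do not tell look-alikes from the thing itself.
- look_for(picture, thing): "at" ([column, row] as shares, 0 to 1, of the picture: columns of its width, rows of its height, amid what is visible of it).
The state is a dict: "t": time; "joint_positions": joint angles; "dq": joint speeds; "joint_torque": joint torques, N m; "eef_pos": TCP position; "tool_rot": TCP orientation; "contact_force": force on the tool from outside, world axes, zero at the start; "ft_torque": the same for the moment, N m; "grip_width": opening from 0.0 (shut) to 1.0 (fully open); "grip_force": force on a finger pad.
Only numpy, scipy, OpenCV 4.12 (cv2) and the standard library are available. Lean on these libraries where they do the work, as an engineer would, in place of code of your own. Each camera call takes 0.05 s, during which the arm holds its last target. There are 200 camera calls.

## Working session

There is one attempt and no reset: what is moved stays moved. The work goes in short steps, Python scripts to look and compute and a tool call to move; the robot and the scene stay as the last step left them, time stands still between calls to the robot, and variables do not carry over. Pictures are saved under pics/ and viewed, at most 10 in all, crops included, and the job is handed in when it is done.

Besides the shell and the picture viewer there is one more tool, called after ">>>" as name(argument=value, ...) on one line, values as JSON. jog_arm: Moves the arm, as the interface text tells. Shifts and turns lie within -1 to 1; 1 stands for 0.15 m of shift or 180 degrees of turn. Its arguments: {"type":"object","properties":{"deltas":{"type":"array"},"newtons":{"type":"number"}},"required":["deltas"]}

```bash
mkdir -p pics; cat > h.py <<'E'
import numpy as np, cv2
from plant import arm, snapshot, order, look_for
from scipy.spatial.transform import Rotation as R
def save(s,n): cv2.imwrite('pics/'+n,cv2.cvtColor(s['img'],cv2.COLOR_RGB2BGR))
def ray(s,uv):
    p=cv2.undistortPoints(np.array([[uv]],float),np.array(s['K'],float),np.array(s['dist'],float))[0,0]
    M=np.array(s['world_to_cam']);Rm=M[:3,:3];t=M[:3,3]
    return -Rm.T@t, Rm.T@np.array([p[0],p[1],1.])
def atz(s,uv,z):
    c,d=ray(s,uv); return c+d*(z-c[2])/d[2]
def proj(s,P):
    M=np.array(s['world_to_cam']);P=np.array(P,float).reshape(-1,3)
    return cv2.projectPoints(P,cv2.Rodrigues(M[:3,:3])[0],M[:3,3],np.array(s['K'],float),np.array(s['dist'],float))[0][:,0]
def tri(s1,a,s2,b):
    c1,d1=ray(s1,a);c2,d2=ray(s2,b)
    A=np.stack([d1,-d2],1);k=np.linalg.lstsq(A,c2-c1,rcond=None)[0]
    p,q=c1+k[0]*d1,c2+k[1]*d2
    return (p+q)/2,np.linalg.norm(p-q)
E
python3 - <<'E'
from h import *
S={}
for n in('top','side'):
    s=snapshot(n);S[n]=s;save(s,n+'0.png')
    c,_=ray(s,(320,200));print(n,'cam',c.round())
    for t in('banding_wheel','slot_knob','round_knob','spindle_seat'):
        for d in look_for(s,t):
            uv=np.array(d['at'])*[640,400];print(t,round(d['p'],2),uv.round(),atz(s,uv,28).round())
o=arm.observe();print({k:np.round(v,3) for k,v in o.items()})
E
```

```text
top cam [ 314.   -6. 1336.]
banding_wheel 0.77 [329. 137.] [637. -23.  28.]
slot_knob 0.79 [215. 193.] [488. 299.  28.]
slot_knob 0.71 [249. 231.] [378. 203.  28.]
round_knob 0.85 [415. 174.] [ 527. -261.   28.]
spindle_seat 0.65 [328. 136.] [641. -20.  28.]
side cam [ 380. -657.  685.]
slot_knob 0.77 [303. 141.] [481. 272.  28.]
slot_knob 0.58 [267. 165.] [381. 181.  28.]
round_knob 0.75 [371. 316.] [ 535. -277.   28.]
spindle_seat 0.95 [385. 213.] [630. -29.  28.]
spindle_seat 0.61 [303. 144.] [481. 261.  28.]
{'t': np.float64(0.5), 'joint_positions': array([-1.249,  0.417, -0.01 ,  1.614,  0.005,  1.111, -0.053]), 'dq': array([ 0.001, -0.002,  0.   , -0.003,  0.001, -0.001, -0.   ]), 'joint_torque': array([-0.0000e+00, -8.6367e+01,  6.7800e-01, -4.3498e+01,  1.9000e-02,
        2.0000e-03,  0.0000e+00]), 'eef_pos': array([222.359, 584.072, 231.223]), 'tool_rot': array([ 0.181,  0.984, -0.   , -0.   ]), 'contact_force': array([-0.352, -0.305,  0.267]), 'ft_torque': array([0.023, 0.024, 0.043]), 'grip_force': np.float64(0.0), 'grip_width': np.float64(0.998)}
```

View pics/top0.png

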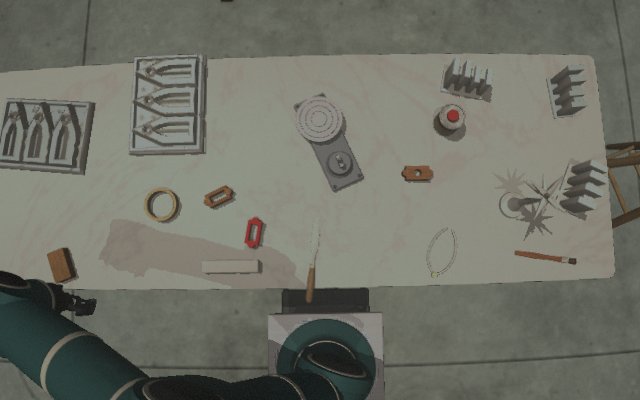

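View pics/side0.png

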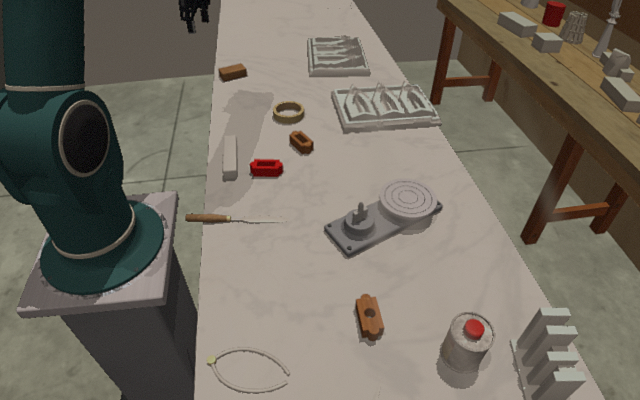

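The top view shows the slot knob at about (219,196), the red look-alike at (255,232), the round knob at (417,173), the spindle near (340,163) and the disc at (320,118). The side view has the slot knob at (301,141) and the spindle at (361,212). Next I'll fit positions from enlarged crops.

```bash
python3 - <<'E'
from h import *
s1=snapshot('top');s2=snapshot('side')
from scipy.optimize import least_squares
def seg(s,u,v,r=22):
    hsv=cv2.cvtColor(s['img'],cv2.COLOR_RGB2HSV)
    m=((hsv[...,1]>110)).astype(np.uint8)
    b=np.zeros_like(m);b[v-r:v+r,u-r:u+r]=1;m*=b
    n,l,st,c=cv2.connectedComponentsWithStats(m)
    k=1+np.argmax(st[1:,4]);return (l==k).astype(np.uint8)
mk=[seg(s1,219,196),seg(s2,301,141)]
for m in mk:
    ys,xs=np.nonzero(m);print(len(xs),xs.mean(),ys.mean(),xs.min(),xs.max(),ys.min(),ys.max())
# silhouette model fit: bar + lobes, prism 28 high
def outline(x,y,th,z0):
    a=np.linspace(0,2*np.pi,16)
    pts=[(sx*33,sy*19) for sx in(-1,1) for sy in(-1,1)]
    for sx in(-1,1): pts+= [(sx*(33)+10*np.cos(t),10*np.sin(t)) for t in a]
    p=np.array(pts);c,s=np.cos(th),np.sin(th)
    q=p@np.array([[c,s],[-s,c]])+[x,y]
    return q,z0
def sil(s,par,sc=8):
    q,z0=outline(*par);P=np.vstack([np.c_[q,np.full(len(q),z0)],np.c_[q,np.full(len(q),z0+28)]])
    h=cv2.convexHull(proj(s,P).astype(np.float32));return h
def cost(par):
    e=0
    for s,m in zip((s1,s2),mk):
        h=sil(s,par);h=((h+0.5)*8)
        ys,xs=np.nonzero(m);u0,v0=xs.min()-8,ys.min()-8;W,H=xs.max()-u0+9,ys.max()-v0+9
        im=np.zeros((H*8,W*8),np.uint8)
        cv2.fillConvexPoly(im,np.round(h-[u0*8,v0*8]).astype(np.int32),1)
        im=cv2.resize(im.astype(np.float32),(W,H),interpolation=cv2.INTER_AREA)
        mm=cv2.fillPoly(np.zeros((H,W),np.uint8),[cv2.convexHull(np.c_[xs-u0,ys-v0].astype(np.int32))],1)
        e+=np.abs(im-mm).sum()
    return e
from scipy.optimize import minimize
best=None
x0=atz(s1,(219,196),28)
for th in np.radians(np.arange(0,180,15)):
    r=minimize(cost,[x0[0],x0[1],th,0],method='Nelder-Mead',options=dict(initial_simplex=[[x0[0],x0[1],th,0],[x0[0]+8,x0[1],th,0],[x0[0],x0[1]+8,th,0],[x0[0],x0[1],th+.2,0],[x0[0],x0[1],th,6]]))
    if best is None or r.fun<best.fun: best=r
print('knob',best.x.round(2),np.degrees(best.x[2]),best.fun)
def crop(s,u,v,w,h,k): return cv2.resize(s['img'][v-h:v+h,u-w:u+w],None,fx=k,fy=k,interpolation=cv2.INTER_CUBIC)
def draw(s,u,v,par=None):
    c=crop(s,u,v,32,25,6)
    if par is not None: cv2.polylines(c,[np.round((sil(s,par)-[u-32-.5,v-25-.5])*6).astype(np.int32)],True,(0,255,0),1)
    return c
A=np.vstack([np.hstack([draw(s1,219,196,best.x),draw(s2,301,141,best.x)]),np.hstack([draw(s1,340,165),draw(s2,361,215)])])
cv2.imwrite('pics/c1.png',A[...,::-1])
E
```

```text
197 217.3197969543147 195.93908629441626 205 230 186 206
367 300.98910081743867 141.95640326975476 290 312 131 153
knob [479.73 296.38   1.97  -5.61] 112.64514722430206 118.21875
```

View pics/c1.png

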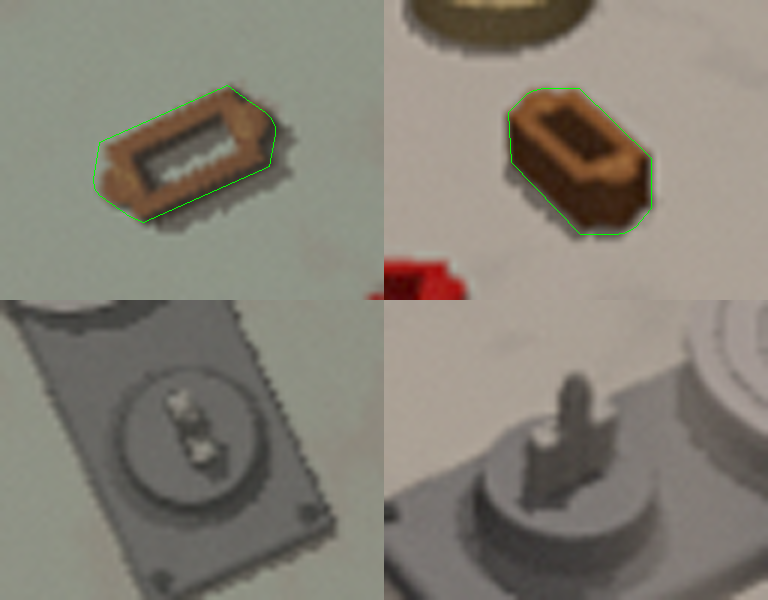

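The fit agrees with the knob's edges: slot centre at top crop (187,153), lying across about 112° in world. The key shows on the boss in both views. Now I'll fit the wheel and refine the knob with an edge-based fit.

```bash
cat > fit.py <<'E'
from h import *
from scipy.optimize import minimize
from scipy.ndimage import map_coordinates
def gm(s,sig):
    g=cv2.GaussianBlur(cv2.cvtColor(s['img'],cv2.COLOR_RGB2LAB),(0,0),sig).astype(np.float32)
    return sum(np.hypot(cv2.Sobel(g[...,i],-1,1,0),cv2.Sobel(g[...,i],-1,0,1)) for i in range(3))
def circ(cx,cy,r,z):
    a=np.linspace(0,2*np.pi,90);return np.c_[cx+r*np.cos(a),cy+r*np.sin(a),0*a+z]
def seg(a,b,n=40):
    t=np.linspace(0,1,n)[:,None];return np.array(a)*(1-t)+np.array(b)*t
wheel=[circ(138,0,66,42),circ(0,0,31,45),seg((-30,48,18),(60,48,18)),seg((-30,-48,18),(60,-48,18))]
def rect(a,b,z): 
    c=[(-a,-b,z),(a,-b,z),(a,b,z),(-a,b,z)];return np.vstack([seg(c[i],c[(i+1)%4],30) for i in range(4)])
knob=[rect(23,10,28),seg((-33,19,28),(33,19,28)),seg((-33,-19,28),(33,-19,28)),circ(33,0,10,28)[list(range(-20,21))],circ(-33,0,10,28)[25:66]]
def place(L,p):
    c,s=np.cos(p[2]),np.sin(p[2]);Q=np.vstack(L)@np.array([[c,s,0],[-s,c,0],[0,0,1]]);return Q+[p[0],p[1],p[3] if len(p)>3 else 0]
def fit(L,p0,shots,d=(6,6,.1)):
    p=np.array(p0,float)
    for sig in(2,1,.7):
        G=[gm(s,sig) for s in shots]
        def f(p):
            P=place(L,p);e=0
            for s,g in zip(shots,G):
                uv=proj(s,P);e-=map_coordinates(g,[uv[:,1],uv[:,0]],order=1).mean()/g.std()
            return e
        d_=np.array(list(d)+[5.]*(len(p)-3));
        p=minimize(f,p,method='Nelder-Mead',options=dict(initial_simplex=np.vstack([p]+[p+np.eye(len(p))[i]*d_[i] for i in range(len(p))]))).x
    return p,f(p)
def view(s,u,v,L=None,p=None,w=32,h=25,k=6):
    c=cv2.resize(s['img'][v-h:v+h,u-w:u+w],None,fx=k,fy=k,interpolation=cv2.INTER_CUBIC)
    if L is not None:
        for x,y in (proj(s,place(L,p))-[u-w-.5,v-h-.5])*k: cv2.circle(c,(int(x),int(y)),0,(0,255,0),-1)
    return c
E
python3 - <<'E'
from fit import *
s1=snapshot('top');s2=snapshot('side')
a=tri(s1,(217.7,196.2),s2,(301.2,137.7));b=tri(s1,(339.7,162.3),s2,(359.5,220));print(a,b)
d=atz(s1,(320,118.5),42);th=np.arctan2(*(d-b[0])[[1,0]]);print(d,np.degrees(th))
for S in([s1,s2],[s1],[s2]):
    w=fit(wheel,[b[0][0],b[0][1],th],S);k=fit(knob,[a[0][0],a[0][1],1.97],S)
    print('wheel',w[0].round(1),np.degrees(w[0][2]).round(1),w[1],'knob',k[0].round(1),np.degrees(k[0][2]).round(1),k[1])
    if len(S)==2: W,K=w[0],k[0]
    if len(S)==2: print('free z knob',fit(knob,list(K)+[0],S)[0].round(1),'wheel',fit(wheel,list(W)+[0],S)[0].round(1))
W=list(W)
wk=wheel+[rect(17,5,71),circ(0,0,2,95)]
A=np.vstack([np.hstack([view(s1,219,196,knob,K),view(s2,301,141,knob,K)]),np.hstack([view(s1,340,165,wk,W),view(s2,361,215,wk,W)])])
cv2.imwrite('pics/c2.png',A[...,::-1])
E
```

```text
(array([478.63971961, 290.99883424,  26.79955693]), np.float64(2.4473182903774857)) (array([563.66798519, -51.38490233,  39.62373772]), np.float64(1.3865071913121239))
[6.88622552e+02 6.28985146e-01 4.20000000e+01] 22.600125553768592
wheel [ 5.626e+02 -5.020e+01  4.000e-01] 23.0 -4.128032 knob [478.3 291.    2. ] 115.0 -7.9234395
free z knob [478.7 293.1   2.   -3.1] wheel [ 5.633e+02 -4.940e+01  4.000e-01 -2.700e+00]
wheel [ 5.624e+02 -4.940e+01  4.000e-01] 23.3 -2.3218784 knob [478.1 292.3   2. ] 116.0 -4.094733
wheel [ 5.63e+02 -5.21e+01  4.00e-01] 23.5 -1.9948088 knob [478.3 288.8   2. ] 114.0 -4.1024237
```

View pics/c2.png

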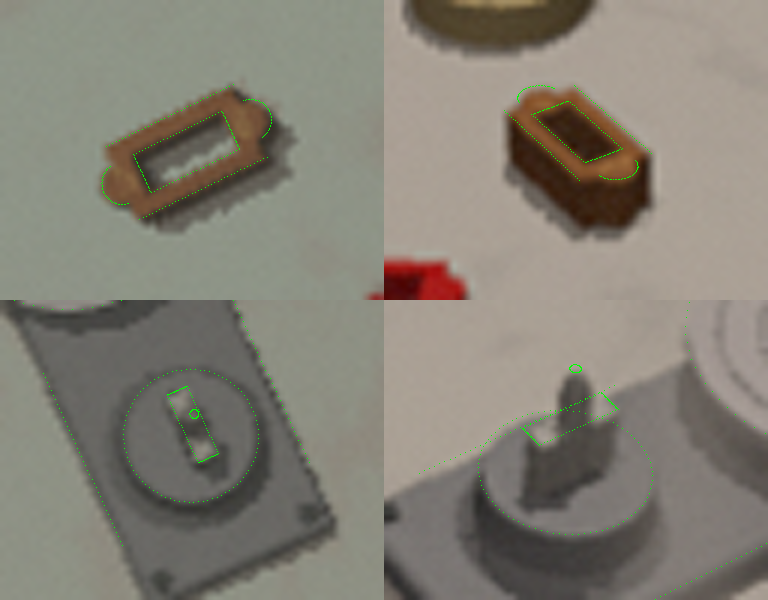

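>>> jog_arm(deltas=[[-1,-0.53,0,0,0,0.19,0],[-1,-0.53,0,0,0,0.19,0],[-1,-0.53,0,0,0,0.19,0],[-1,-0.53,0,0,0,0.19,0],[-1,-0.53,0,0,0,0.19,0]], newtons=40)

```text
t: 1.12
eef_pos: [340.0, 450.4, 231.7]
tool_rot: [0.469, 0.883, -0.0, 0.001]
contact_force: [1.1, -0.9, 0.5]
grip_width: 1.004
grip_force: 0.0
```

```bash
cat > go.py <<'E'
import sys; from h import *
# usage: go.py x y z phi(deg, tool x heading)
def st():
    o=arm.observe();r=R.from_quat(o['tool_rot']);X=r.as_matrix()[:,0];return o,r,np.degrees(np.arctan2(X[1],X[0]))
if __name__=='__main__':
    x,y,z,phi=map(float,sys.argv[1:5]);o,r,ph=st()
    T=R.from_matrix(np.array([[np.cos(np.radians(phi)),np.sin(np.radians(phi)),0],[np.sin(np.radians(phi)),-np.cos(np.radians(phi)),0],[0,0,-1]]))
    d=r.inv().apply(np.array([x,y,z])-o['eef_pos']);a=(r.inv()*T).as_rotvec()
    print('t',round(o['t'],2),'pos',o['eef_pos'].round(1),'phi',round(ph,1),'q',np.round(o['joint_positions'],2),'F',np.round(o['contact_force'],1),'w',round(o['grip_width'],3),round(o['grip_force'],1))
    print('delta',(d/150).round(4),(a/np.pi).round(4),'rows',np.linalg.norm(d)/41.7,np.degrees(np.linalg.norm(a))/7.16)
E
python3 go.py 478.3 291 150 115
```

```text
t 1.12 pos [340.  450.4 231.7] phi 124.1 q [-1.11  0.31  0.16  1.77 -0.05  1.06 -0.34] F [ 1.1 -0.9  0.5] w 1.004 0.0
delta [-1.3956  0.1675  0.5483] [0.0004 0.0007 0.0505] rows 5.427038150156516 1.2690690208578561
```

>>> jog_arm(deltas=[[-1,0.12,0.39,0,0,0.05,0],[-1,0.12,0.39,0,0,0.05,0],[-1,0.12,0.39,0,0,0.05,0],[-1,0.12,0.39,0,0,0.05,0],[-1,0.12,0.39,0,0,0.05,0]])

```text
t: 1.53
eef_pos: [438.7, 337.1, 170.7]
tool_rot: [0.534, 0.846, -0.002, 0.001]
contact_force: [-0.1, -0.5, -1.1]
grip_width: 0.998
grip_force: 0.0
```

```bash
python3 go.py 478.3 291 90 115
```

```text
t 1.53 pos [438.7 337.1 170.7] phi 115.5 q [-0.91  0.37  0.24  1.86 -0.1   0.93 -0.17] F [-0.1 -0.5 -1.1] w 0.998 0.0
delta [-0.3895  0.1069  0.5392] [-0.0006  0.0011  0.0028] rows 2.423500747318764 0.07801469499835181
```

>>> jog_arm(deltas=[[-0.39,0.107,0.54,-0.0006,0.0011,0.003,0],[-0.39,0.107,0.54,-0.0006,0.0011,0.003,0],[-0.39,0.107,0.54,-0.0006,0.0011,0.003,0],[-0.39,0.107,0.54,-0.0006,0.0011,0.003,0],[-0.39,0.107,0.54,-0.0006,0.0011,0.003,0]])

```text
t: 1.95
eef_pos: [475.0, 297.8, 91.4]
tool_rot: [0.535, 0.845, 0.001, -0.001]
contact_force: [-0.7, -0.3, 0.0]
grip_width: 1.004
grip_force: 0.0
```

```bash
python3 go.py 478.3 291 2 115; python3 - <<'E'
from fit import *
s1=snapshot('top');s2=snapshot('side');K=[478.3,291,np.radians(115)]
cv2.imwrite('pics/c3.png',np.hstack([view(s1,219,190,knob,K,w=40,h=35,k=5),view(s2,301,130,knob,K,w=40,h=35,k=5)])[...,::-1])
E
```

```text
t 1.95 pos [475.  297.8  91.4] phi 115.4 q [-0.8   0.49  0.23  1.9  -0.16  0.78 -0.03] F [-0.7 -0.3  0. ] w 1.004 0.0
delta [-5.26e-02  2.00e-04  5.96e-01] [ 0.0002 -0.001   0.002 ] rows 2.1521550879030467 0.05559534204845153
```

View pics/c3.png

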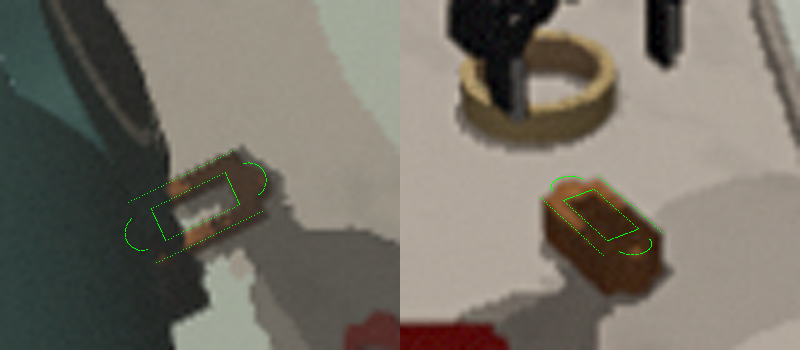

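The fingers straddle the knob in the side view; the knob outline still matches the fit. I'll descend.

>>> jog_arm(deltas=[[0,0,0.3,0,0,0,0],[0,0,0.45,0,0,0,0],[0,0,0.52,0,0,0,0],[0,0,0.52,0,0,0,0],[0,0,0.52,0,0,0,0]])

```text
t: 2.47
eef_pos: [475.3, 299.3, 15.0]
tool_rot: [0.534, 0.845, 0.002, -0.001]
contact_force: [0.7, 0.1, 0.7]
grip_width: 0.999
grip_force: 0.0
```

```bash
python3 go.py 478.3 291 2 115
```

```text
t 2.47 pos [475.3 299.3  15. ] phi 115.5 q [-0.77  0.61  0.2   1.92 -0.2   0.63 -0.  ] F [0.7 0.1 0.7] w 0.999 0.0
delta [-0.0588 -0.0059  0.0862] [ 0.0008 -0.0012  0.0025] rows 0.37580897893220544 0.07272184982807622
```

>>> jog_arm(deltas=[[-0.059,-0.006,0.05,0.0008,-0.001,0.0025,0],[-0.059,-0.006,0.085,0.0008,-0.001,0.0025,0],[-0.059,-0.006,0.085,0.0008,-0.001,0.0025,0]])

```text
t: 2.72
eef_pos: [478.3, 289.6, 1.0]
tool_rot: [0.538, 0.843, -0.0, -0.0]
contact_force: [-0.3, -0.3, -0.8]
grip_width: 0.999
grip_force: 0.0
```

>>> jog_arm(deltas=[[0,0,0,0,0,0,1],[0,0,0,0,0,0,1],[0,0,0,0,0,0,1],[0,0,0,0,0,0,1],[0,0,0,0,0,0,1]], newtons=40)

```text
t: 3.13
eef_pos: [478.2, 290.4, 1.4]
tool_rot: [0.538, 0.843, 0.0, -0.0]
contact_force: [-1.2, -1.0, 6.8]
grip_width: 0.437
grip_force: 40.9
```

>>> jog_arm(deltas=[[0,0,0,0,0,0,1],[0,0,0,0,0,0,1],[0,0,0,0,0,0,1],[0,0,0,0,0,0,1],[0,0,0,0,0,0,1]])

```text
t: 3.55
eef_pos: [478.2, 290.4, 1.5]
tool_rot: [0.537, 0.843, 0.0, -0.0]
contact_force: [-2.0, 0.3, 5.7]
grip_width: 0.44
grip_force: 40.9
```

```bash
python3 go.py 478.3 291 150 115
```

```text
t 3.55 pos [478.2 290.4   1.5] phi 115.0 q [-0.76  0.63  0.2   1.92 -0.21  0.61  0.01] F [-2.   0.3  5.7] w 0.44 40.9
delta [ 0.0036  0.002  -0.9903] [-0.     -0.0002 -0.0001] rows 3.5620946079569475 0.005367845442330906
```

>>> jog_arm(deltas=[[0,0,-0.25,0,0,0,1],[0,0,-0.5,0,0,0,1],[0,0,-0.75,0,0,0,1],[0,0,-0.9,0,0,0,1],[0,0,-0.9,0,0,0,1]])

```text
t: 3.97
eef_pos: [480.0, 291.4, 141.0]
tool_rot: [0.538, 0.843, 0.003, 0.001]
contact_force: [1.3, 1.0, -0.4]
grip_width: 0.439
grip_force: 41.3
```

```bash
python3 go.py 562.8 -50 140 115
```

```text
t 3.97 pos [480.  291.4 141. ] phi 115.0 q [-0.81  0.42  0.26  1.87 -0.14  0.87 -0.05] F [ 1.3  1.  -0.4] w 0.439 41.3
delta [-2.2964e+00 -4.6030e-01 -7.0000e-04] [ 0.002  -0.0006 -0.0002] rows 8.424779071814159 0.051615326099214376
```

>>> jog_arm(deltas=[[-0.26,-0.05,0,0,0,0,1],[-0.52,-0.1,0,0,0,0,1],[-0.78,-0.15,0,0,0,0,1],[-1,-0.2,0,0,0,0,1],[-1,-0.2,0,0,0,0,1]])

```text
t: 4.38
eef_pos: [515.3, 134.3, 135.7]
tool_rot: [0.541, 0.841, -0.001, 0.0]
contact_force: [0.6, -0.6, -1.3]
grip_width: 0.436
grip_force: 41.1
```

>>> jog_arm(deltas=[[-0.26,-0.05,0,0,0,0,1],[-0.52,-0.1,0,0,0,0,1],[-0.78,-0.15,0,0,0,0,1],[-1,-0.2,0,0,0,0,1],[-1,-0.2,0,0,0,0,1]])

```text
t: 4.8
eef_pos: [550.8, -14.5, 135.8]
tool_rot: [0.541, 0.841, -0.001, 0.001]
contact_force: [-1.2, -0.8, -0.8]
grip_width: 0.435
grip_force: 41.1
```

```bash
python3 go.py 562.8 -50 140 73
```

```text
t 4.8 pos [550.8 -14.5 135.8] phi 114.5 q [-0.31  0.42  0.35  1.9  -0.18  0.86  0.56] F [-1.2 -0.8 -0.8] w 0.435 41.1
delta [-0.2487 -0.0255 -0.0277] [-2.000e-04  9.000e-04  2.307e-01] rows 0.9048398329059042 5.799770490501483
```

>>> jog_arm(deltas=[[-0.2,-0.02,-0.03,0,0,0.035,1],[-0.25,-0.026,-0.03,0,0,0.07,1],[-0.25,-0.026,-0.03,0,0,0.11,1],[-0.25,-0.026,-0.03,0,0,0.15,1],[-0.25,-0.026,-0.03,0,0,0.185,1]])

```text
t: 5.22
eef_pos: [562.3, -42.8, 139.8]
tool_rot: [0.759, 0.651, -0.001, -0.0]
contact_force: [0.5, 0.0, -1.8]
grip_width: 0.438
grip_force: 41.1
```

>>> jog_arm(deltas=[[0,0,0,0,0,0.035,1],[0,0,0,0,0,0.046,1],[0,0,0,0,0,0.046,1],[0,0,0,0,0,0.046,1]])

```text
t: 5.55
eef_pos: [562.4, -42.5, 140.0]
tool_rot: [0.801, 0.598, -0.001, -0.0]
contact_force: [-0.9, -0.7, -0.9]
grip_width: 0.434
grip_force: 41.1
```

```bash
python3 go.py 562.8 -50 130 73; python3 - <<'E'
from fit import *
s1=snapshot('top');s2=snapshot('side')
W=[562.8,-50,np.radians(23.2)];wk=[rect(17,5,71),circ(0,0,2,95),circ(0,0,31,45),circ(0,0,66,42)+[138,0,0]]
o=arm.observe();P=[o['eef_pos'][0],o['eef_pos'][1],np.radians(73),o['eef_pos'][2]-1.5]
def both(s,u,v):
    c=view(s,u,v,wk,W,w=40,h=40,k=5)
    for x,y in (proj(s,place(knob,P))-[u-40-.5,v-40-.5])*5: cv2.circle(c,(int(x),int(y)),0,(255,0,255),-1)
    return c
cv2.imwrite('pics/c4.png',np.hstack([both(s1,340,160),both(s2,361,200)])[...,::-1])
E
```

```text
t 5.55 pos [562.4 -42.5 140. ] phi 73.5 q [-0.39  0.46  0.52  1.86 -0.29  0.89 -0.02] F [-0.9 -0.7 -0.9] w 0.434 41.1
delta [-0.0474  0.0167  0.0667] [-0.0004  0.0002  0.0028] rows 0.30050801288083356 0.07154483688673273
```

View pics/c4.png

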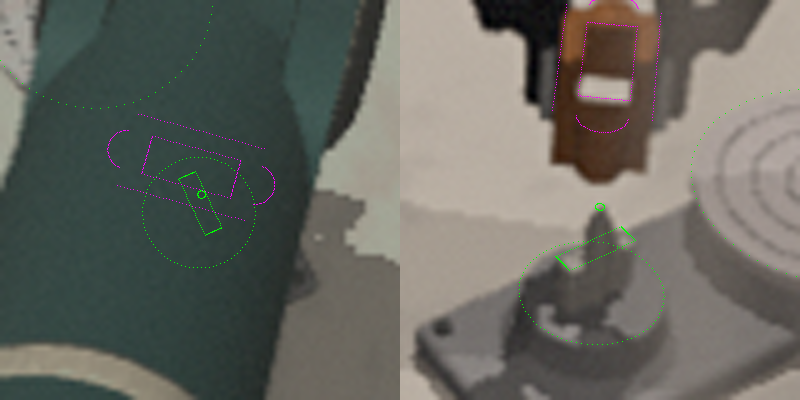

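The top view is hidden by the arm. In the side view the held knob agrees with the prediction, about 8 mm short of the spindle, whose fit also holds.

>>> jog_arm(deltas=[[-0.047,0.017,0.067,0,0,0.003,1],[-0.047,0.017,0.067,0,0,0.003,1],[-0.047,0.017,0.067,0,0,0.003,1]])

```text
t: 5.9
eef_pos: [562.6, -51.0, 129.7]
tool_rot: [0.805, 0.593, -0.001, -0.0]
contact_force: [-0.3, -0.0, -1.4]
grip_width: 0.438
grip_force: 41.1
```

```bash
python3 go.py 562.8 -50 105 73; python3 - <<'E'
from fit import *
s2=snapshot('side');o=arm.observe();z=o['eef_pos'][2]-1.5
L=[k+[0,0,z] for k in knob[:3]]
for st in(-4,0,4):
    f=fit(L,[562.8,-50+st,np.radians(73)],[s2],d=(4,4,.05));print(f[0].round(2),np.degrees(f[0][2]),f[1])
    w=fit([wheel[0],wheel[1],rect(17,5,71)],[562.8,-50+st,.405],[s2],d=(4,4,.05));print('w',w[0].round(2),w[1])
p=f[0];u,v=np.round(proj(s2,[562,-50,100])[0]).astype(int)
c=view(s2,u,v,L,p,w=50,h=50,k=6)
for x,y in (proj(s2,place([rect(17,5,71),circ(0,0,31,45),circ(0,0,2,95),circ(0,0,6,86)],w[0]))-[u-50-.5,v-50-.5])*6: cv2.circle(c,(int(x),int(y)),0,(255,0,255),-1)
cv2.imwrite('pics/c5.png',c[...,::-1])
E
```

```text
t 5.9 pos [562.6 -51.  129.7] phi 72.8 q [-0.37  0.48  0.52  1.87 -0.3   0.88 -0.01] F [-0.3 -0.  -1.4] w 0.438 41.1
delta [ 0.0071 -0.0004  0.1645] [-0.0006  0.0003 -0.0011] rows 0.5921157765040721 0.032195122658635486
[561.75 -53.1    1.27] 72.92034349441471 -3.2596571
w [ 5.5883e+02 -4.0600e+01  3.2000e-01] -1.7132291
[561.75 -53.09   1.27] 72.91965499300993 -3.2596583
w [ 5.5883e+02 -4.0600e+01  3.2000e-01] -1.7132295
[566.63 -38.43   1.23] 70.55730388399326 -3.3123932
w [ 5.5883e+02 -4.0600e+01  3.2000e-01] -1.7132293
```

View pics/c5.png

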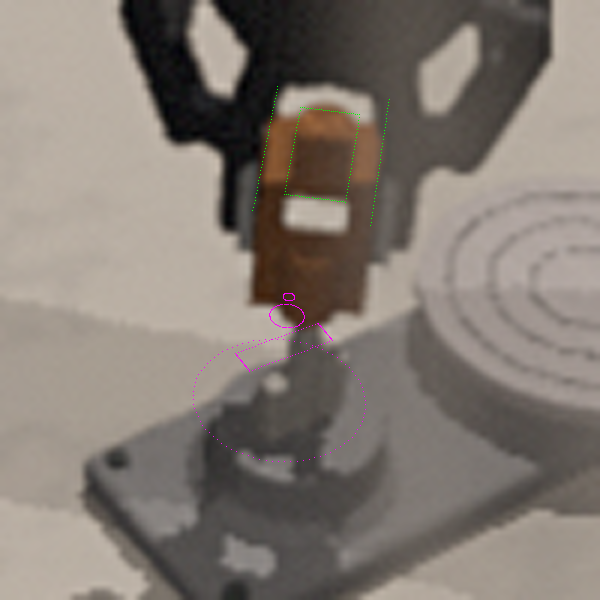

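Knob and spindle agree within about 1 mm in the side view (the overlay drawn from the wrong start drifted, the image itself is fine). I'll descend over the nose.

>>> jog_arm(deltas=[[0.007,0.004,0.08,0,0,0,1],[0.007,0.004,0.16,0,0,0,1],[0.007,0.004,0.23,0,0,0,1],[0.007,0.004,0.27,0,0,0,1],[0.007,0.004,0.27,0,0,0,1]])

```text
t: 6.37
eef_pos: [562.9, -49.4, 88.0]
tool_rot: [0.805, 0.594, -0.001, -0.001]
contact_force: [-0.0, 0.3, -2.0]
grip_width: 0.438
grip_force: 41.1
```

```bash
python3 go.py 563.3 -50 74 73
```

```text
t 6.37 pos [562.9 -49.4  88. ] phi 72.9 q [-0.34  0.54  0.49  1.89 -0.34  0.8   0.02] F [-0.   0.3 -2. ] w 0.438 41.1
delta [-0.0032  0.0038  0.0934] [-0.001   0.0004 -0.0008] rows 0.3364714004867731 0.034591581019640855
```

Underside at 86.5, below the nose tip with no side force. I'll go down to the key.

>>> jog_arm(deltas=[[-0.002,0.003,0.03,-0.001,0,0,1],[-0.002,0.003,0.06,-0.001,0,0,1],[-0.002,0.003,0.085,-0.001,0,0,1],[-0.002,0.003,0.085,-0.001,0,0,1]])

```text
t: 6.7
eef_pos: [564.0, -49.8, 76.6]
tool_rot: [0.805, 0.594, 0.0, 0.001]
contact_force: [-0.4, 0.8, -0.6]
grip_width: 0.435
grip_force: 41.1
```

>>> jog_arm(deltas=[[0,0,0.007,0,0,0,1],[0,0,0.014,0,0,0,1],[0,0,0.014,0,0,0,1]])

```text
t: 6.95
eef_pos: [564.3, -49.8, 75.1]
tool_rot: [0.805, 0.594, 0.001, 0.001]
contact_force: [0.3, -0.2, -0.9]
grip_width: 0.434
grip_force: 41.1
```

```bash
python3 go.py 563.3 -50 72 73
```

```text
t 6.95 pos [564.3 -49.8  75.1] phi 72.8 q [-0.34  0.56  0.47  1.9  -0.35  0.77  0.03] F [ 0.3 -0.2 -0.9] w 0.434 41.1
delta [-0.0031 -0.0059  0.0204] [ 0.0008  0.0001 -0.0009] rows 0.07729822708236307 0.02963155920440595
```

>>> jog_arm(deltas=[[-0.003,-0.005,0.008,0.001,0,0,1],[-0.003,-0.005,0.016,0.001,0,0,1],[-0.003,-0.005,0.016,0.001,0,0,1]])

```text
t: 7.2
eef_pos: [563.4, -50.1, 72.5]
tool_rot: [0.805, 0.594, -0.0, -0.0]
contact_force: [-1.4, 0.6, -1.1]
grip_width: 0.433
grip_force: 41.2
```

>>> jog_arm(deltas=[[0,0,0.007,0,0,0,1],[0,0,0.014,0,0,0,1],[0,0,0.014,0,0,0,1]])

```text
t: 7.45
eef_pos: [563.6, -50.1, 72.1]
tool_rot: [0.805, 0.594, 0.0, -0.0]
contact_force: [-13.7, 2.8, 32.5]
grip_width: 0.436
grip_force: 45.6
```

```bash
python3 go.py 563.3 -50 72 73
```

```text
t 7.45 pos [563.6 -50.1  72.1] phi 72.8 q [-0.33  0.56  0.47  1.9  -0.36  0.77  0.04] F [-13.7   2.8  32.5] w 0.436 45.6
delta [ 0.0001 -0.0022  0.0007] [-0.0001 -0.0003 -0.0009] rows 0.008421325414472802 0.024336264068989134
```

Contact at the expected height, so the knob rests across the key. I'll ease to light pressure and dwell.

>>> jog_arm(deltas=[[0,0,-0.008,0,0,0,1],[0,0,-0.008,0,0,0,1],[0,0,-0.008,0,0,0,1],[0,0,-0.008,0,0,0,1],[0,0,-0.008,0,0,0,1]])

```text
t: 7.87
eef_pos: [563.6, -50.1, 72.3]
tool_rot: [0.805, 0.594, -0.0, -0.0]
contact_force: [-5.2, 1.0, 13.0]
grip_width: 0.436
grip_force: 42.8
```

```bash
python3 go.py 563.3 -50 72 73; python3 -c "
from fit import *
s=snapshot('side');u,v=np.round(proj(s,[562,-50,90])[0]).astype(int)
cv2.imwrite('pics/c6.png',view(s,u,v,w=45,h=45,k=6)[...,::-1])"
```

```text
t 7.87 pos [563.6 -50.1  72.3] phi 72.8 q [-0.33  0.56  0.47  1.9  -0.36  0.77  0.04] F [-5.2  1.  13. ] w 0.436 42.8
delta [ 0.0001 -0.0024  0.002 ] [-0.0001 -0.     -0.0009] rows 0.011197658010760485 0.022666668495251147
```

View pics/c6.png

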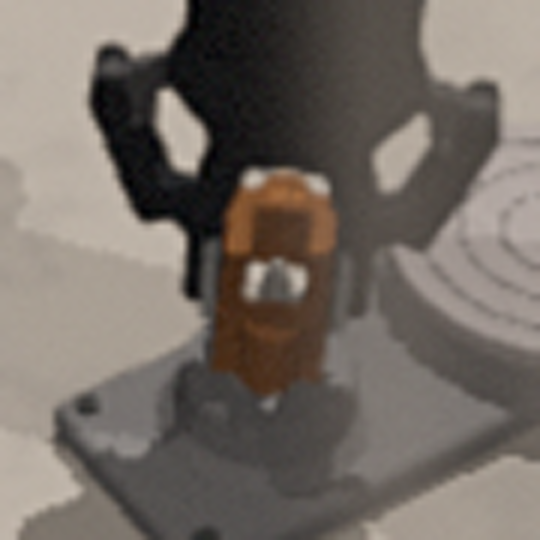

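The nose tip shows through the slot and the knob sits level atop the key with a light 13 N. I'll turn it now.

>>> jog_arm(deltas=[[0,0,0,0,0,0.03,1],[0,0,0,0,0,0.06,1],[0,0,0,0,0,0.09,1],[0,0,0,0,0,0.12,1],[0,0,0,0,0,0.15,1]])

```text
t: 8.33
eef_pos: [563.9, -50.4, 72.1]
tool_rot: [0.922, 0.387, 0.0, 0.0]
contact_force: [0.2, -2.4, 1.9]
grip_width: 0.439
grip_force: 41.6
```

```bash
python3 go.py 563.3 -50 72 23.2
```

```text
t 8.33 pos [563.9 -50.4  72.1] phi 45.6 q [-0.42  0.59  0.59  1.9  -0.45  0.79 -0.36] F [ 0.2 -2.4  1.9] w 0.439 41.6
delta [-0.0009 -0.0044  0.0006] [ 0.0002 -0.      0.1243] rows 0.016343336050586115 3.12503744113319
```

Still on the key at 22° off; I'll press slightly and continue turning.

>>> jog_arm(deltas=[[0,-0.002,0.006,0,0,0.03,1],[0,-0.003,0.006,0,0,0.06,1],[0,-0.003,0.006,0,0,0.09,1],[0,-0.003,0.006,0,0,0.124,1],[0,-0.003,0.006,0,0,0.124,1]])

```text
t: 8.75
eef_pos: [563.0, -49.5, 70.6]
tool_rot: [0.98, 0.201, -0.001, 0.0]
contact_force: [0.0, 1.1, -1.2]
grip_width: 0.435
grip_force: 41.1
```

>>> jog_arm(deltas=[[0,0,0.015,0,0,0,1],[0,0,0.03,0,0,0,1],[0,0,0.03,0,0,0,1]])

```text
t: 9.0
eef_pos: [562.8, -49.7, 65.8]
tool_rot: [0.979, 0.205, -0.001, -0.0]
contact_force: [-0.3, -0.1, -1.4]
grip_width: 0.436
grip_force: 41.1
```

```bash
python3 go.py 563.3 -50 48 23.2
```

```text
t 9.0 pos [562.8 -49.7  65.8] phi 23.7 q [-0.48  0.63  0.68  1.9  -0.54  0.8  -0.67] F [-0.3 -0.1 -1.4] w 0.436 41.1
delta [0.0024 0.0033 0.1188] [-0.0002  0.0004  0.0026] rows 0.42768687936435623 0.06731490608234036
```

The slot has found the key (65.8 with no force). I'll lower it home: TCP expected at about 46.5.

>>> jog_arm(deltas=[[0.002,0.003,0.03,0,0,0.002,1],[0.002,0.003,0.06,0,0,0.002,1],[0.002,0.003,0.09,0,0,0.002,1],[0.002,0.003,0.11,0,0,0.002,1],[0.002,0.003,0.11,0,0,0.002,1]])

```text
t: 9.42
eef_pos: [563.1, -50.1, 49.0]
tool_rot: [0.98, 0.201, -0.001, -0.0]
contact_force: [-0.2, 0.8, -1.4]
grip_width: 0.431
grip_force: 41.1
```

>>> jog_arm(deltas=[[0,0,0.007,0,0,0,1],[0,0,0.013,0,0,0,1],[0,0,0.013,0,0,0,1]])

```text
t: 9.67
eef_pos: [563.5, -50.0, 47.9]
tool_rot: [0.98, 0.201, -0.0, -0.0]
contact_force: [0.5, -0.2, -0.5]
grip_width: 0.435
grip_force: 41.1
```

```bash
python3 go.py 563.3 -50 46.5 23.2
```

```text
t 9.67 pos [563.5 -50.   47.9] phi 23.2 q [-0.47  0.65  0.66  1.91 -0.56  0.77 -0.66] F [ 0.5 -0.2 -0.5] w 0.435 41.1
delta [-0.0012 -0.0008  0.0091] [-0.0001  0.0002 -0.0002] rows 0.03295801996272539 0.007033581117673001
```

>>> jog_arm(deltas=[[0,0,0.007,0,0,0,1],[0,0,0.014,0,0,0,1],[0,0,0.014,0,0,0,1],[0,0,0.014,0,0,0,1]])

```text
t: 10.0
eef_pos: [563.7, -50.0, 46.5]
tool_rot: [0.98, 0.201, -0.0, -0.0]
contact_force: [-4.7, 1.2, 12.9]
grip_width: 0.434
grip_force: 42.9
```

```bash
python3 go.py 563.3 -50 46.5 23.2
```

```text
t 10.0 pos [563.7 -50.   46.5] phi 23.2 q [-0.46  0.66  0.65  1.91 -0.56  0.77 -0.66] F [-4.7  1.2 12.9] w 0.434 42.9
delta [-0.0023 -0.0011 -0.0003] [-0.0002  0.     -0.0002] rows 0.009403738655491621 0.006492719350515838
```

It's seated on the boss. I'll release and retreat.

>>> jog_arm(deltas=[[0,0,-0.004,0,0,0,0],[0,0,-0.004,0,0,0,0],[0,0,-0.004,0,0,0,0],[0,0,-0.004,0,0,0,0],[0,0,-0.004,0,0,0,0]])

```text
t: 10.42
eef_pos: [563.5, -50.0, 46.3]
tool_rot: [0.98, 0.201, -0.0, -0.0]
contact_force: [0.2, 0.3, -0.2]
grip_width: 1.002
grip_force: 0.0
```

>>> jog_arm(deltas=[[0,0,0,0,0,0,0],[0,0,-0.1,0,0,0,0],[0,0,-0.3,0,0,0,0],[0,0,-0.55,0,0,0,0],[0,0,-0.8,0,0,0,0]])

```text
t: 10.83
eef_pos: [563.0, -50.3, 167.4]
tool_rot: [0.98, 0.201, -0.001, 0.0]
contact_force: [-0.1, 0.9, -0.3]
grip_width: 1.002
grip_force: 0.0
```

>>> jog_arm(deltas=[[0,0.2,-0.2,0,0,0,0],[0,0.4,-0.3,0,0,0,0],[0,0.6,-0.3,0,0,0,0],[0,0.6,-0.3,0,0,0,0],[0,0.6,-0.3,0,0,0,0]])

```text
t: 11.25
eef_pos: [598.9, -134.5, 211.4]
tool_rot: [0.98, 0.2, -0.0, 0.0]
contact_force: [-0.7, 0.4, -0.3]
grip_width: 1.001
grip_force: 0.0
```

```bash
python3 go.py 563.3 -50 46.5 23.2; python3 -c "
from fit import *
s=snapshot('side');t=snapshot('top');u,v=np.round(proj(s,[562,-50,70])[0]).astype(int)
p=[562.8,-50.5,np.radians(23.2),45]
cv2.imwrite('pics/c7.png',np.hstack([view(s,u,v,w=40,h=40,k=5),view(s,u,v,knob,p,w=40,h=40,k=5)])[...,::-1])"
```

```text
t 11.25 pos [ 598.9 -134.5  211.4] phi 23.0 q [-0.41  0.53  0.8   1.68 -0.41  1.11 -0.66] F [-0.7  0.4 -0.3] w 1.001 0.0
delta [ 0.0026 -0.6116  1.0988] [ 0.0001  0.0003 -0.001 ] rows 4.523602092226748 0.02620971007962448
```

View pics/c7.png

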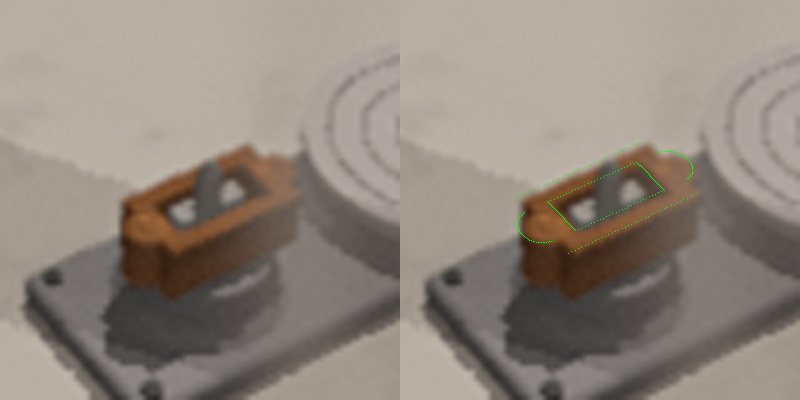

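The knob is home on the boss, with the key and nose inside the slot, and the gripper is clear. I'll hand in the job.

```bash
python3 -c "
from plant import order
print(order.finish_job())"
```

```text
the job is handed in; nothing more can be done
None
```

I set the slotted knob level across the key, turned it under light pressure until it dropped fully home on the boss, let go, and handed the job in at about 11 s; no verdict came back.

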